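Lower the raking lamp of a finds photography stand

ROBOT

A 6-joint arm with a two-finger parallel gripper is mounted at the origin on the work surface. World frame = base frame: x ahead of the robot, y to its left, z up, the work surface at z = 0. Lengths are in m, angles in rad, forces in N, time in s.
With the tool pointing down it reaches from about 0.4 to 0.925 m from the base axis. Payload 3.4 kg.
Tool frame: the origin (TCP) lies midway between the tips of the shut fingers; the grasp point (between the pads) lies 19 mm behind it; z points along the fingers, y is the direction in which the jaws open and shut (so a half turn about z gives the same grasp; the last joint's range is limited). The gripper opens to 85 mm and grips with 20 to 120 N. Pads are 22 mm wide; open, the fingers measure 114 mm over their backs; the gripper's body (76 mm by 85 mm) begins 54 mm behind the grasp point. The pads swing forward as they close: fully open they stand 13 mm farther back than shut.
Start: joints at [-0.073, 0.307, 1.506, -0, 1.328, -0.073], TCP at [0.575, -0, 0.231] pointing down, gripper open.
Joint ranges: [-3.12, 3.12], [-1.05, 2.28], [0.14, 2.33], [-1.42, 4.57], [0.1, 2.73], [-2.68, 2.68]. Speed limits (rad/s): [2.57, 2.57, 3.14, 3.14, 3.14, 3.14].

INTERFACE

Orientations are given as a 3x3 rotation matrix whose columns are the frame's x, y, z axes.
In Python, from workcell import telemetry, optics, ctrl gives the robot as it stands. The module is installed in compiled form; this text tells all that it offers.
- The arm moves only by the tool move_arm, never from a script. Its arguments are lists of equal length, an entry for each row: "gripper": the gripper command: -1 is fully open, 1 is shut, values between are in proportion; "translation": the shift along the world's x, y, z in mm, a list of three; "spin": the turn about the world's z in degrees. In form: {"gripper": [gripper, ...], "translation": [[tx, ty, tz], ...], "spin": [spin, ...]}. A call has 1 to 8 rows; each row shifts and turns the pose as measured when the row begins; what a row does not reach is not made up. A row lasts 1/12 s, in which the tool goes at most 41.7 mm and 7.16 degrees, less where a joint would pass 70% of its speed; a pose out of reach is approached as far as the arm can. A call with a gripper value outside its range is refused whole. The fingers move at their own pace and stop on an object; "force" is the grip in N (left out, the last holds). Time passes only in rows, so rows that do not move let the fingers close. It gives the time, the measured TCP pose, the force and the opening at its end, in the units of the state.
- telemetry.read_state(): the state, without advancing time (a new reading comes with each control period).
- optics.get_image(name): name is "scene" or "side" or "wrist"; returns a dict with "image" (420x560x3 uint8, red, green, blue), "range_z" (420x560 float32, m along the optical axis (not along the pixel's ray), 0 where there is no reading), "fx", "fy", "cx", "cy" (pixels), "k1" (the pictures are not rectified: a ray, as slopes to the right and down, at radius r is drawn at 1 + k1 r^2 times it, then the intrinsics apply), "camera_from_world" (4x4, takes a point from world to camera coordinates); the wrist camera has in their place "mount" (4x4, takes a point from camera to tool coordinates, whose origin is the TCP and whose axes are the flange's). Camera axes: x right, y down, z forward; pixel columns grow to the right and rows downward; lengths in m; the calibration is good to about 2 mm. A picture is of the moment at which its call begins: read the wrist's pose just before it.
- ctrl.close_job(): hands the job in, once; it reports no verdict.
The state is a dict: "clock": time; "qpos": joint angles; "dq": joint speeds; "tau": joint torques, N m; "tool_pos": TCP position; "ee_rot": TCP orientation; "wrist_force": force on the tool from outside, world axes, zero at the start; "torque": the same for the moment, N m; "opening": opening from 0.0 (shut) to 1.0 (fully open).
Only numpy, scipy, OpenCV 4.12 (cv2) and the standard library are available. Lean on these libraries where they do the work, as an engineer would, in place of code of your own. Each camera call takes 0.05 s, during which the arm holds its last target.

TASK

Lower the lamp for a raking-light photo of the sherds: first press the red pawl tab all the way down so that the pawl swings free of the ratchet teeth and stays free, then push the lamp arm down past its teeth until it lies on its rubber stop. Only press and push with the fingertips; do not raise the lamp arm, do not force it down while the pawl is in the teeth, and leave the sherds, scale bar and knife where they lie. Finish clear of everything.

Things in the scene. Friction and masses are not known exactly. Their poses are not given: they have to be found in the camera images.
- stand: Fixed grey baseboard, 12 mm thick, x -170 to 400, y -170 to 170 mm, with a black ratchet bracket 122 mm high, x -75 to 90 mm, 70 mm wide. Origin on the table straight below the lamp hinge; z up. +x is the level direction in which the lamp arm reaches out; the red tab is on the -x side. Its x axis points to the robot's right (world -y), give or take 0.35 rad.
- lamp_hinge (a point): Point on the lamp arm's hinge axis, 110 mm above the table, straight above the stand's origin; its axes are the stand's and the hinge axis is y. A toothed steel disc, 65 mm radius over its teeth, turns about it between the bracket's cheeks.
- pawl (a joint): Red ratchet pawl (rad), a hinge parallel to the stand's y at stand x -56 mm, 60 mm above the table. 0: tooth fully in the ratchet; grows as the red tab is pressed down; 0.45: stop, tab fully down. Free from 0.3. Starts at 0 to 0.05. The pivot is stiff, without a spring: it stays where it is left. About 4 N down on the tab moves it.
- pawl_tab (a point): Centre of the top of the flat red tab behind the bracket, 45 mm along the stand's x, 40 mm wide, 8 mm thick. At joint 0 it is level, 111 mm above the table, at stand x -122 mm, axes as the stand's. Fully pressed it is 77 mm above the table at stand x -138 mm, tilted 0.45 rad, outer edge lower.
- lamp_arm (a joint): Lamp arm's hinge (rad). Its elevation above level is 0.72 minus this value: 0 is raised, it grows as the arm goes down, 0.85 is the rubber stop, 0.13 rad below level. Starts at -0.055 to 0.055. With the pawl in, it locks at about 0.06. The hinge is stiff, without a spring: the arm stays where it is left; 1 to 5 N down on the pad moves it.
- lamp_pad (a point): Centre of the top of the blue push pad (50 mm along the arm, 34 mm wide) on the lamp arm, 160 mm from the hinge axis along the arm and 11 mm above its centre line. Its x points along the arm away from the hinge, z out of the pad. The arm is a flat aluminium bar 30 mm wide, 10 mm thick.
- lamp_tip (a point): Front of the black lamp head (150 mm across the arm, 35 mm along it, 30 mm thick) at the arm's end, on the arm's centre line, 250 mm from the hinge axis.
- sherd_a: Loose brown pottery sherd about 62 x 62 mm, 27 mm high, on the white sheet at the far end of the board. Origin at the centre of its underside. Must not be disturbed.
- sherd_b: Loose grey pottery sherd about 50 x 50 mm, 27 mm high, on the white sheet. Origin at the centre of its underside. Must not be disturbed.
- scale_bar: Loose black and white photo scale 100 x 18 x 6 mm, lying flat on the sheet, long side along its x. Origin at the centre of its underside. Must not be disturbed.
- knife: Loose blue utility knife, 155 x 22 x 12 mm, blade retracted, lying flat on the board beside the lamp arm, long side along its x. Origin at the centre of its underside. Must not be disturbed.

How it is judged:
On the way, in this order (a step that is already met when the one before it is completed fails the run):
1. the pawl is pressed free while the lamp arm is still up (value of joint pawl above 0.3 rad and value of joint lamp_arm below 0.2 rad), for 0.2 s.
2. the lamp arm is pushed down to its stop (value of joint lamp_arm above 0.8 rad), for 0.2 s.
At the end, for the whole second after the job is handed in: The lamp arm rests within 0.05 rad of its lower stop (joint above 0.8) and still, the pawl is still free (joint above 0.25), and the sherds, scale bar and knife lie within 20 mm of where they began (value of joint lamp_arm above 0.8 rad and value of joint pawl above 0.25 rad and velocity of joint lamp_arm between -0.05 and 0.05 rad/s and distance of each of sherd_a, sherd_b, scale_bar, knife from where it was at the start of the episode below 0.02 m); the robot touches nothing.
It fails at once if the lamp arm is forced down with the pawl still in the teeth (value of joint lamp_arm above 0.15 rad and value of joint pawl below 0.15 rad).
It fails at once if the lamp arm is raised (value of joint lamp_arm below -0.11 rad).
It fails at once if a sherd, the scale bar or the knife is moved or lifted (distance of any of sherd_a, sherd_b, scale_bar, knife from where it was at the start of the episode above 0.02 m).
It also fails if it takes over 56 s, if anything falls off the work surface, if the arm or the gripper's body presses on something with over 40 N, if the wrist force passes 120 N, or if a joint passes its speed limit or range.

## Working session

There is one attempt and no reset: what is moved stays moved. The work goes in short steps, Python scripts to look and compute and a tool call to move; the robot and the scene stay as the last step left them, time stands still between calls to the robot, and variables do not carry over. Pictures are saved under pics/ and viewed, and the job is handed in when it is done.

Besides the shell and the picture viewer there is one more tool, called after "Call:" by a JSON object that holds its "fn" and its "kwargs", one argument or row to a line. move_arm: Moves the arm, as the interface text tells. Its arguments: {"type":"object","properties":{"gripper":{"type":"array","items":{"type":"number"}},"translation":{"type":"array","items":{"type":"array","items":{"type":"number"}}},"spin":{"type":"array","items":{"type":"number"}},"force":{"type":"number"}},"required":["gripper","translation","spin"]}

```bash
mkdir -p pics; cat > h.py <<'E'
import numpy as np, cv2
from workcell import telemetry, optics, ctrl
def snap(name,fn):
    s=telemetry.read_state(); d=optics.get_image(name)
    cv2.imwrite('pics/'+fn,d['image'][:,:,::-1]); 
    np.savez('pics/'+fn[:-4]+'.npz',**{k:v for k,v in d.items()},tp=s['tool_pos'],tr=s['ee_rot'])
    return s,d
def cloud(d):
    K=np.array([[d['fx'],0,d['cx']],[0,d['fy'],d['cy']],[0,0,1]],float)
    z=np.asarray(d['range_z']);h,w=z.shape
    v,u=np.mgrid[0:h,0:w]
    p=cv2.undistortPoints(np.stack([u,v],-1).reshape(-1,1,2).astype(np.float64),K,np.array([float(d['k1']),0,0,0])).reshape(h,w,2)
    c=np.dstack([p[...,0]*z,p[...,1]*z,z])
    if 'camera_from_world' in d:
        T=np.linalg.inv(d['camera_from_world'])
        W=c@T[:3,:3].T+T[:3,3]
    else:
        M=d['mount']; t=c@M[:3,:3].T+M[:3,3]; W=t@np.asarray(d['tr']).T+d['tp']
    W[z<=0]=np.nan
    return W
E
python3 - <<'E'
from h import *
s,d=snap('scene','scene1.png'); snap('side','side1.png')
print(s); print(d['k1'])
E
```

```text
{'clock': 0.0, 'qpos': array([-7.34979329e-02,  3.07612702e-01,  1.50767128e+00,  2.97326907e-05,
        1.32843774e+00, -7.35103210e-02]), 'dq': array([ 0.00051917, -0.00115075,  0.00021707, -0.00120811, -0.00041418,
       -0.00057796]), 'tau': array([-2.40806599e-03, -4.57556927e+01, -2.51919490e+01, -3.95127336e-04,
        1.32516641e-02, -2.41733758e-06]), 'tool_pos': array([5.74291130e-01, 3.96019299e-05, 2.30359128e-01]), 'ee_rot': array([[-5.02536811e-06,  9.99997750e-01, -2.12120348e-03],
       [ 9.99999983e-01,  5.41807286e-06,  1.85127285e-04],
       [ 1.85138362e-04, -2.12120251e-03, -9.99997733e-01]]), 'wrist_force': array([-0.66579332, -0.03044965,  0.01179955]), 'torque': array([0.04861699, 0.01748119, 0.01099716]), 'opening': 0.9968892302567532}
-0.1336479574972749
```

View pics/scene1.png

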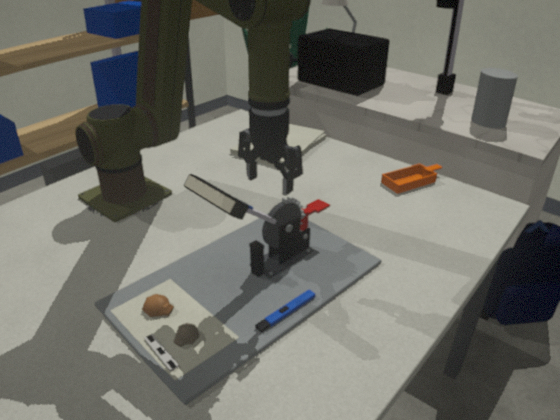

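View pics/side1.png

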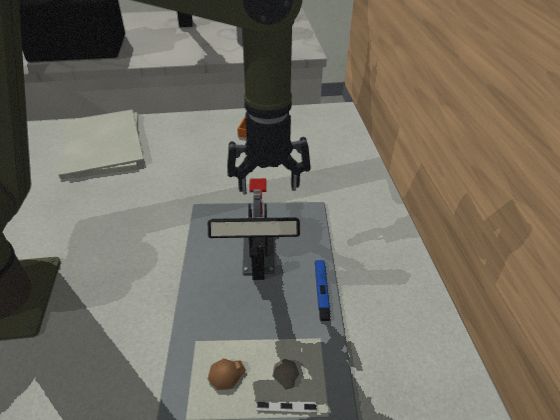

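The scene view has the red tab at (317,207), the lamp head at about (215,195), the knife at (287,310) and the sherds at (157,305) and (187,335). In the side view the tab is at (258,185), and the lamp head at (254,228) hides the blue pad. Next I measure positions.

```bash
python3 - <<'E'
from h import *
for n in ['scene1','side1']:
    d=dict(np.load(f'pics/{n}.npz')); W=cloud(d); im=d['image']
    hsv=cv2.cvtColor(im,cv2.COLOR_RGB2HSV)
    z=W[...,2]
    red=((hsv[...,0]<6)|(hsv[...,0]>174))&(hsv[...,1]>160)&(hsv[...,2]>70)&(z>0.02)&(z<.2)
    P=W[red]; print(n,'red',len(P),np.round(np.median(P,0),4),np.round(np.nanmin(P,0),3),np.round(np.nanmax(P,0),3))
    blue=(hsv[...,0]>100)&(hsv[...,0]<125)&(hsv[...,1]>150)&(z>-.02)&(z<.3)&(W[...,0]<1.1)&(W[...,0]>.3)
    nl,l,st,ce=cv2.connectedComponentsWithStats(blue.astype(np.uint8))
    for i in range(1,nl):
        if st[i,4]>15: P=W[l==i]; print('blue',st[i],np.round(np.median(P,0),3),np.round(np.nanmin(P,0),3),np.round(np.nanmax(P,0),3))
    # board top
    b=(abs(z-.012)<.004)&(hsv[...,1]<70)&(W[...,0]>.2)&(W[...,0]<1)&(W[...,1]<.35)&(W[...,1]>-.7)
    m=cv2.morphologyEx(b.astype(np.uint8),cv2.MORPH_OPEN,np.ones((3,3)))
    nl,l,st,ce=cv2.connectedComponentsWithStats(m); i=1+np.argmax(st[1:,4])
    Q=W[l==i][:,:2].astype(np.float32)
    r=cv2.minAreaRect(Q); print('board',st[i],r,cv2.boxPoints(r).round(3).tolist())
E
```

```text
scene1 red 189 [0.5671 0.1715 0.1098] [0.548 0.128 0.063] [0.586 0.202 0.116]
blue [266 291  48  33 372] [ 0.682 -0.055  0.024] [ 0.664 -0.122  0.019] [0.696 0.003 0.029]
board [   96   219   285   183 21301] ((0.5438171625137329, -0.05228915810585022), (0.5710034966468811, 0.34180161356925964), 84.70535278320312) [[0.34700000286102295, -0.32100000977516174], [0.6880000233650208, -0.35199999809265137], [0.7400000095367432, 0.2160000056028366], [0.4000000059604645, 0.24799999594688416]]
side1 red 186 [0.5691 0.1848 0.1119] [0.548 0.128 0.068] [0.587 0.208 0.117]
blue [315 260  14  49 431] [ 0.679 -0.054  0.025] [ 0.662 -0.119  0.02 ] [0.696 0.012 0.03 ]
board [  157   202   201   218 28825] ((0.5446663498878479, -0.04304569959640503), (0.5624919533729553, 0.34040215611457825), 84.50491333007812) [[0.3479999899864197, -0.3070000112056732], [0.6869999766349792, -0.33899998664855957], [0.7409999966621399, 0.22100000083446503], [0.4020000100135803, 0.2529999911785126]]
```

```bash
python3 - <<'E'
from h import *
s,d=snap('wrist','wrist1.png'); print(d['mount'])
d=cv2.imread('pics/scene1.png'); cv2.imwrite('pics/scene1z.png',cv2.resize(d[150:400,90:390],None,fx=2.4,fy=2.4,interpolation=cv2.INTER_CUBIC))
E
```

```text
[[ 1.45554060e-04 -9.56082080e-01 -2.93099019e-01  7.35769956e-02]
 [ 9.99999496e-01  4.30460203e-04 -9.07547562e-04  1.04051651e-03]
 [ 9.93857424e-04 -2.93098739e-01  9.56081660e-01 -1.41755691e-01]
 [ 0.00000000e+00  0.00000000e+00  0.00000000e+00  1.00000000e+00]]
```

View pics/wrist1.png

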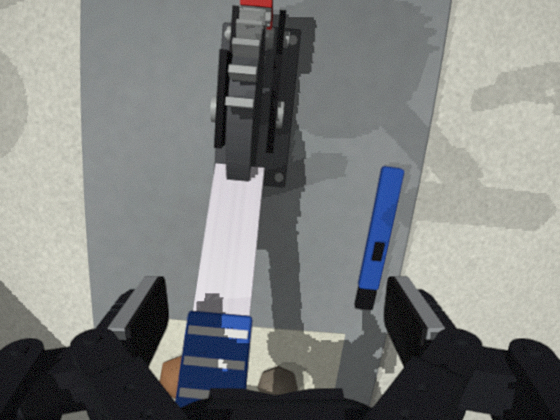

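View pics/scene1z.png

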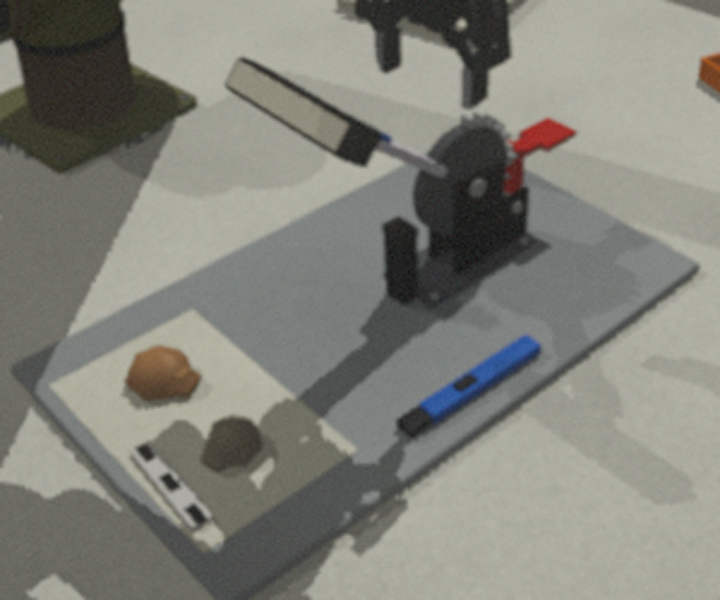

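The wrist view shows the pad clearly at (215,355), the tab edge at (257,3), and the knife well to the side at (380,235). I'll convert these into the stand frame.

```bash
cat >> h.py <<'E'
EX=np.array([-np.sin(np.radians(5.35)),-np.cos(np.radians(5.35)),0]);EY=np.array([-EX[1],EX[0],0]);O=np.array([.5545,.0622,0])
R=np.stack([EX,EY,[0,0,1]],1)
def st(P): return (np.asarray(P)-O)@R*1000
def wd(p): return O+R@(np.asarray(p)/1000)
E
python3 - <<'E'
from h import *
from scipy import stats
d=dict(np.load('pics/wrist1.npz')); W=cloud(d); S=st(W); hsv=cv2.cvtColor(d['image'],cv2.COLOR_RGB2HSV)
b=(hsv[...,0]>100)&(hsv[...,0]<125)&(hsv[...,1]>150)&(S[...,2]>150)&(S[...,1]>-40)&(S[...,1]<40)
P=S[b]; print('pad',len(P),np.median(P,0),np.percentile(P,2,0),np.percentile(P,98,0))
k=np.polyfit(P[:,0],P[:,2],1); print('slope',np.arctan(k[0]))
for e in (.665,.72,.775): print(e,160*np.cos(e)-11*np.sin(e),110+160*np.sin(e)+11*np.cos(e), 'pred z at median x line', np.polyval(k,160*np.cos(e)-11*np.sin(e)))
a=(S[...,0]>70)&(S[...,0]<100)&(abs(S[...,1])<30)&(S[...,2]>130)&~b
P=S[a]; print('bar',len(P),np.median(P,0),np.percentile(P,[2,98],0)); k=np.polyfit(P[:,0],P[:,2],1); print(np.arctan(k[0]))
for n in ['scene1','side1']:
    d=dict(np.load(f'pics/{n}.npz')); S=st(cloud(d)); im=d['image']; hsv=cv2.cvtColor(im,cv2.COLOR_RGB2HSV)
    red=((hsv[...,0]<6)|(hsv[...,0]>174))&(hsv[...,1]>160)&(hsv[...,2]>70)&(S[...,2]>95)&(S[...,2]<140)&(abs(S[...,1])<40)
    P=S[red]; print(n,np.median(P,0),np.percentile(P,[2,98],0).round(0))
print(wd([-125,0,140]),wd([102,0,260]))
E
```

```text
pad 3872 [109.44750945  -0.8216917  217.17235383] [ 55.24390142 -32.82773106 204.35289247] [128.36811151  16.52118172 306.5414305 ]
slope -0.6140529045818789
0.665 119.11903516053964 217.3855458729066 pred z at median x line 213.63381728982628
0.72 113.03568527085702 223.77141053598555 pred z at median x line 217.9223887398878
0.775 106.61048862013638 229.8132034300718 pred z at median x line 222.45195146716813
bar 4421 [ 82.51856999  -2.03590188 190.27601146] [[ 70.32760681 -27.48214341 175.82697399]
 [ 98.0411429   15.12952297 295.82091408]]
-0.8808100318578318
scene1 [-111.65745082    3.44665104  109.98809772] [[-139.  -14.  107.]
 [ -73.   19.  114.]]
side1 [-123.47495054    2.09331101  111.86284417] [[-145.  -17.  108.]
 [ -91.   19.  115.]]
[0.56615494 0.18665546 0.14      ] [ 0.54498957 -0.03935566  0.26      ]
```

Everything agrees with the given geometry: stand yaw is about 5.3°, the tab sits at (-123,+2,111) in the stand frame, and the arm is at about 0.72. I'll move up and over the tab with the fingers shut.

Call:
{"fn": "move_arm", "kwargs": {
  "gripper": [1,1,1,1,1,1,1,1],
  "translation": [
    [0,0,30],
    [0,15,20],
    [-2,35,0],
    [-2,35,0],
    [-2,35,0],
    [-2,35,0],
    [0,32,0],
    [0,0,0]
  ],
  "spin": [0,0,-1.3,-1,-1,-1,-1,0]
}}

```text
clock: 0.82
tool_pos: [0.5639, 0.1917, 0.2796]
ee_rot: [[0.105, 0.994, -0.008], [0.994, -0.105, 0.002], [0.001, -0.008, -1.0]]
wrist_force: [-0.9, -0.5, -0.5]
opening: -0.002
```

```bash
python3 - <<'E'
from h import *
s,d=snap('side','side2.png'); print(s['tool_pos'],st(s['tool_pos']),s['ee_rot'].round(3),s['wrist_force'],s['opening'])
E
```

```text
[0.56386915 0.19166122 0.27962205] [-129.77082874   -2.74255781  279.62205291] [[ 0.105  0.994 -0.008]
 [ 0.994 -0.105  0.002]
 [ 0.001 -0.008 -1.   ]] [-0.92830592 -0.53895661 -0.53051535] -0.0020931788978547764
```

Call:
{"fn": "move_arm", "kwargs": {
  "gripper": [1,1,1,1,1,1,1],
  "translation": [
    [2,-1,-35],
    [1,-1,-35],
    [0,0,-35],
    [0,0,-25],
    [0,0,-15],
    [0,0,-5],
    [0,0,0]
  ],
  "spin": [0.7,0,0,0,0,0,0]
}}

```text
clock: 1.45
tool_pos: [0.5669, 0.1812, 0.1253]
ee_rot: [[0.09, 0.996, -0.004], [0.996, -0.09, -0.005], [-0.006, -0.003, -1.0]]
wrist_force: [-0.2, -0.4, 0.2]
opening: -0.001
```

```bash
python3 - <<'E'
from h import *
s,d=snap('side','side3.png'); snap('scene','scene3.png'); print(st(s['tool_pos']),s['wrist_force'])
a=cv2.imread('pics/side3.png')[110:310,160:360];b=cv2.imread('pics/scene3.png')[110:310,190:390]
cv2.imwrite('pics/c3.png',cv2.resize(np.hstack([a,b]),None,fx=2,fy=2,interpolation=cv2.INTER_CUBIC))
E
```

```text
[-119.66866619    1.27975578  125.33421784] [-0.15580806 -0.35828952  0.15734095]
```

View pics/c3.png

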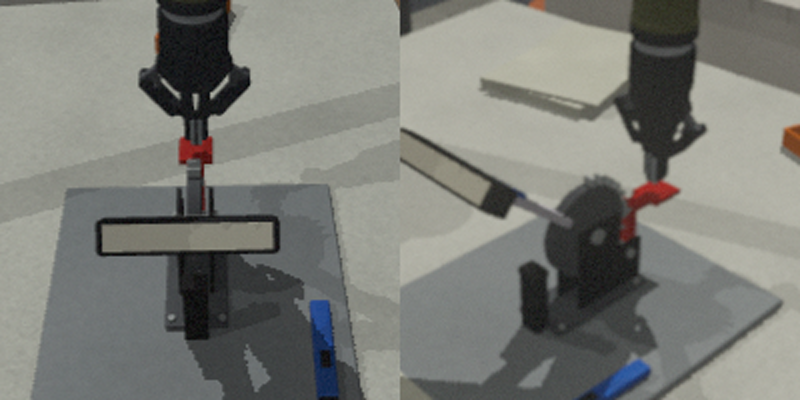

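The shut fingertip is above the tab (at (195,145) left, (655,185) right), slightly toward the bracket side. I'll press down while following the tab outward.

Call:
{"fn": "move_arm", "kwargs": {
  "gripper": [1,1,1,1,1,1,1],
  "translation": [
    [0,8,-8],
    [0,3,-6],
    [0,2,-6],
    [0,2,-6],
    [0,2,-6],
    [0,2,-5],
    [0,0,0]
  ],
  "spin": [0,0,0,0,0,0,0]
}}

```text
clock: 2.13
tool_pos: [0.5736, 0.2055, 0.0945]
ee_rot: [[0.09, 0.996, 0.014], [0.996, -0.09, 0.002], [0.003, 0.014, -1.0]]
wrist_force: [0.4, 0.7, 0.2]
opening: -0.0
```

```bash
python3 - <<'E'
from h import *
s=telemetry.read_state(); print(st(s['tool_pos']),s['wrist_force'])
E
```

```text
[-144.47144045    5.7013746    94.53977491] [0.40899603 0.68514781 0.22452576]
```

```bash
python3 - <<'E'
from h import *
s,d=snap('side','side4.png'); s,e=snap('scene','scene4.png'); 
for q in (d,e):
    S=st(cloud(q)); hsv=cv2.cvtColor(q['image'],cv2.COLOR_RGB2HSV)
    red=((hsv[...,0]<6)|(hsv[...,0]>174))&(hsv[...,1]>160)&(hsv[...,2]>60)&(S[...,2]>60)&(S[...,2]<140)&(abs(S[...,1])<40)&(S[...,0]<-95)
    P=S[red]; print(np.median(P,0),np.percentile(P,[2,98],0).round(0),np.arctan(np.polyfit(P[:,0],P[:,2],1)[0]))
a=cv2.imread('pics/side4.png')[110:310,160:360];b=cv2.imread('pics/scene4.png')[110:310,190:390]
cv2.imwrite('pics/c4.png',cv2.resize(np.hstack([a,b]),None,fx=2,fy=2,interpolation=cv2.INTER_CUBIC))
E
```

```text
[-128.873751      1.58248959   97.35027662] [[-151.  -15.   92.]
 [-112.   18.  102.]] 0.17847354920572178
[-116.89328357   -0.70137022   97.09356164] [[-140.  -14.   91.]
 [ -98.   18.  102.]] 0.22937277520912022
```

View pics/c4.png

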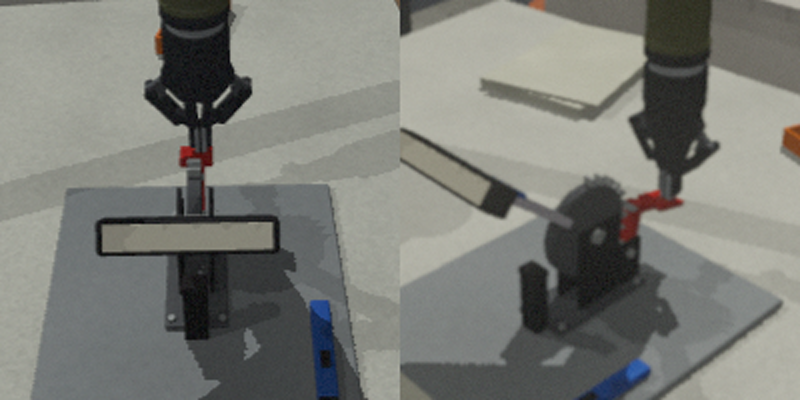

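The tab is partly pressed (about 0.2 rad) with the tip on its outer half, centred within 6 mm. I'll press straight on down, with a small shift back to the middle.

Call:
{"fn": "move_arm", "kwargs": {
  "gripper": [1,1,1,1,1,1],
  "translation": [
    [-1,-1,-4],
    [-1,0,-4],
    [0,0,-4],
    [0,0,-4],
    [0,0,-4],
    [0,0,0]
  ],
  "spin": [0,0,0,0,0,0]
}}

```text
clock: 2.73
tool_pos: [0.5745, 0.2096, 0.077]
ee_rot: [[0.093, 0.995, 0.022], [0.996, -0.093, 0.012], [0.014, 0.021, -1.0]]
wrist_force: [-0.9, -0.3, 5.1]
opening: -0.002
```

```bash
cat >> h.py <<'E'
def red(tag):
    s,d=snap('side',f'side{tag}.png'); s,e=snap('scene',f'scene{tag}.png'); print(st(s['tool_pos']),s['wrist_force'])
    for q in (d,e):
        S=st(cloud(q)); hsv=cv2.cvtColor(q['image'],cv2.COLOR_RGB2HSV)
        r=((hsv[...,0]<6)|(hsv[...,0]>174))&(hsv[...,1]>160)&(hsv[...,2]>60)&(S[...,2]>50)&(S[...,2]<140)&(abs(S[...,1])<40)&(S[...,0]<-95)
        P=S[r]; print(len(P),np.median(P,0),np.percentile(P,[2,98],0).round(0),np.arctan(np.polyfit(P[:,0],P[:,2],1)[0]))
    a=cv2.imread(f'pics/side{tag}.png')[110:310,160:360];b=cv2.imread(f'pics/scene{tag}.png')[110:310,190:390]
    cv2.imwrite(f'pics/c{tag}.png',cv2.resize(np.hstack([a,b]),None,fx=2,fy=2,interpolation=cv2.INTER_CUBIC))
E
python3 -c "
from h import *
red(5)"
```

```text
[-148.45100359    6.06014183   77.03861457] [-0.97861047  2.93126676  3.74399612]
35 [-122.42730497   13.22174169   83.55298432] [[-152.  -16.   74.]
 [-118.   18.   88.]] 0.3141279074322544
25 [-120.1161187     2.95222694   83.86694468] [[-138.  -10.   76.]
 [ -97.   19.  101.]] 0.503145025174066
```

Call:
{"fn": "move_arm", "kwargs": {
  "gripper": [1,1,1,1,1],
  "translation": [
    [-1,-2,-4],
    [-1,-2,-4],
    [0,-1,-4],
    [0,-1,-3],
    [0,0,0]
  ],
  "spin": [0,0,0,0,0]
}}

```text
clock: 3.25
tool_pos: [0.5745, 0.2095, 0.0779]
ee_rot: [[0.095, 0.995, 0.034], [0.995, -0.096, 0.025], [0.028, 0.032, -0.999]]
wrist_force: [0.5, 0.1, -0.8]
opening: 0.001
```

```bash
python3 -c "
from h import *
red(6)"
```

```text
[-148.26027019    6.50110265   77.727736  ] [-0.79373351  0.46389093  0.83676932]
34 [-124.1546232    10.93372645   83.63888934] [[-150.  -16.   74.]
 [-118.   18.   89.]] 0.30023885880994255
27 [-119.13886236    9.13124641   84.34111204] [[-143.  -10.   73.]
 [ -95.   21.  100.]] 0.49011450661433853
```

View pics/c6.png

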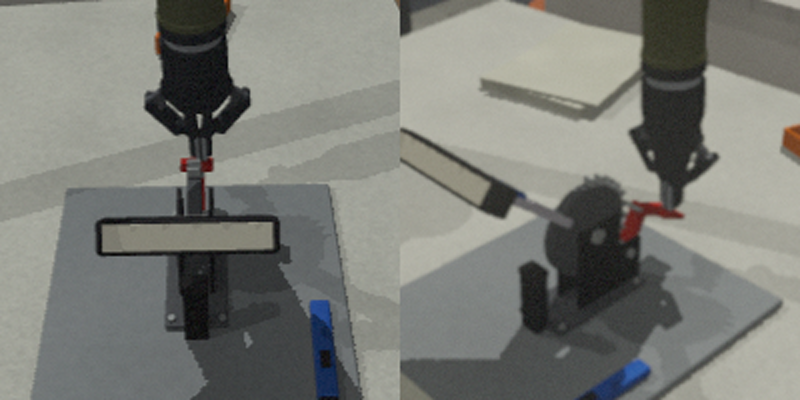

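```bash
python3 -c "
from h import *
s=telemetry.read_state()
for k in s: print(k,np.round(s[k],4))"
```

```text
clock 3.35
qpos [0.2711 0.4864 1.6509 0.0174 0.9645 0.3569]
dq [-0.0017  0.011  -0.0052  0.0062 -0.0005 -0.0001]
tau [-8.86400e-01 -4.76759e+01 -1.81921e+01 -4.06100e-01 -4.76800e-01
 -1.60000e-02]
tool_pos [0.5749 0.2091 0.0771]
ee_rot [[ 0.0948  0.9949  0.0346]
 [ 0.9951 -0.0957  0.0244]
 [ 0.0276  0.0321 -0.9991]]
wrist_force [-0.9894  0.065  10.2084]
torque [ 0.129   0.2543 -0.0486]
opening -0.0
```

The tool stopped at z 77 to 78, which matches the fully pressed tab at the tip's inner edge (stand x -137), with a reaction of about 10 N. I'll retract upward and check the tab.

Call:
{"fn": "move_arm", "kwargs": {
  "gripper": [1,1,1,1,1,1,1],
  "translation": [
    [0,0,10],
    [0,0,25],
    [0,0,35],
    [0,0,40],
    [0,0,40],
    [0,0,40],
    [0,0,0]
  ],
  "spin": [0,0,0,0,0,0,0]
}}

```text
clock: 3.93
tool_pos: [0.5675, 0.2014, 0.2665]
ee_rot: [[0.097, 0.995, 0.014], [0.995, -0.097, 0.011], [0.012, 0.013, -1.0]]
wrist_force: [2.4, 1.2, 0.2]
opening: 0.001
```

```bash
python3 -c "
from h import *
red(7)
print(telemetry.read_state()['ee_rot'])"
```

```text
[-139.11326595   -1.53540336  263.05569886] [-0.47960368  0.96176171 -0.02799804]
44 [-125.98760375   10.90391956   83.615475  ] [[-155.  -16.   71.]
 [-112.   18.   94.]] 0.393142608649867
52 [-127.18505254    8.27334413   81.48020516] [[-147.  -10.   71.]
 [ -97.   21.   98.]] 0.4741662311751865
[[ 0.09687005  0.99528693  0.00448623]
 [ 0.99526082 -0.09690399  0.00809437]
 [ 0.00849096  0.00368087 -0.99995718]]
```

View pics/c7.png

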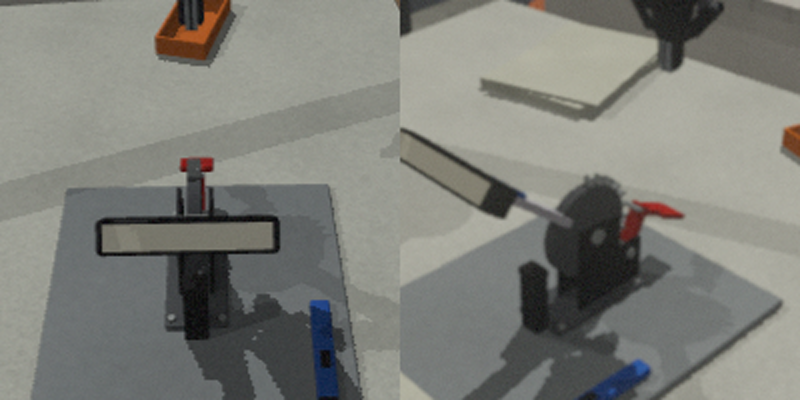

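The tab stays down at about 0.43 rad with the tool clear (left (197,165), right (650,215)). Next I go above the pad.

Call:
{"fn": "move_arm", "kwargs": {
  "gripper": [1,1,1,1,1,1,1,1],
  "translation": [
    [-3,-35,7],
    [-3,-35,0],
    [-3,-35,0],
    [-3,-35,0],
    [-3,-35,0],
    [-3,-30,0],
    [-2,-20,0],
    [0,0,0]
  ],
  "spin": [0,0,0,0,0,0,0,0]
}}

```text
clock: 4.7
tool_pos: [0.5322, -0.0341, 0.2489]
ee_rot: [[0.091, 0.995, -0.029], [0.996, -0.091, 0.004], [0.001, -0.029, -1.0]]
wrist_force: [0.8, 0.5, -0.8]
opening: 0.001
```

```bash
python3 -c "
from h import *
s,d=snap('wrist','wrist8.png')
print(st(s['tool_pos']),s['ee_rot'],s['wrist_force'])"
```

```text
[ 97.99602629 -13.25495901 248.93968815] [[ 0.09147091  0.99538889 -0.02887973]
 [ 0.99580708 -0.09139883  0.00380871]
 [ 0.00115157 -0.02910703 -0.99957564]] [ 0.76213665  0.47249535 -0.75279171]
```

View pics/wrist8.png

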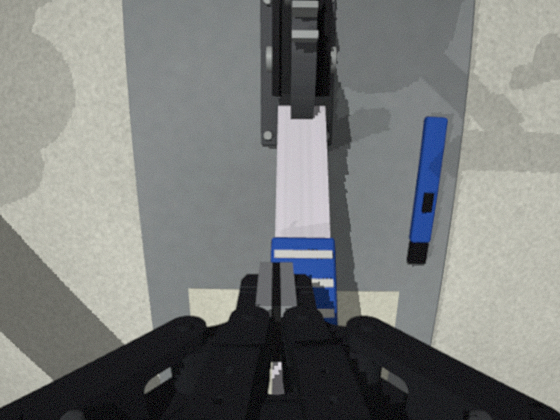

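The tip at (275,290) lies about 13 mm left of the pad's centre line (303,275). I'll correct that first, still above the pad.

Call:
{"fn": "move_arm", "kwargs": {
  "gripper": [1,1,1,1],
  "translation": [
    [7,0,0],
    [5,-1,0],
    [2,-1,0],
    [0,0,0]
  ],
  "spin": [0,0,0,0]
}}

```text
clock: 5.08
tool_pos: [0.5457, -0.0318, 0.2443]
ee_rot: [[0.09, 0.995, -0.038], [0.996, -0.09, 0.008], [0.005, -0.038, -0.999]]
wrist_force: [0.2, -0.1, 0.7]
opening: -0.001
```

```bash
python3 -c "
from h import *
s,d=snap('wrist','wrist9.png')
print(st(s['tool_pos']),s['ee_rot'],s['wrist_force'])
s,d=snap('scene','scene9.png')"
```

```text
[ 9.44555163e+01 -2.34162266e-02  2.44310759e+02] [[ 0.09038843  0.99519678 -0.03759403]
 [ 0.99589561 -0.09014577  0.00810388]
 [ 0.00467602 -0.03817222 -0.99926023]] [ 0.22434086 -0.13209571  0.7078561 ]
```

View pics/wrist9.png

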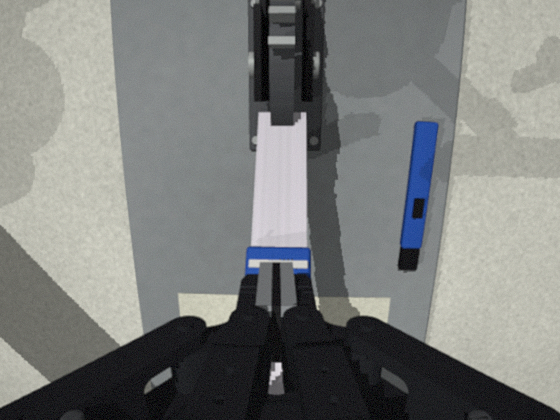

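View pics/scene9.png

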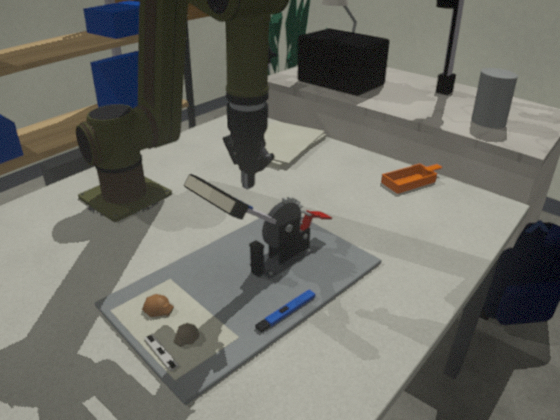

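The tip at (277,285) is now centred on the pad. I'll push down along the arc.

Call:
{"fn": "move_arm", "kwargs": {
  "gripper": [1,1,1,1,1,1],
  "translation": [
    [0,-1,-12],
    [0,-2,-10],
    [-1,-6,-8],
    [0,-6,-8],
    [-1,-5,-8],
    [0,0,0]
  ],
  "spin": [0,0,0,0,0,0]
}}

```text
clock: 5.68
tool_pos: [0.5449, -0.0506, 0.1981]
ee_rot: [[0.085, 0.996, -0.032], [0.996, -0.085, 0.007], [0.005, -0.032, -0.999]]
wrist_force: [-0.7, 0.2, 0.2]
opening: -0.003
```

```bash
cat >> h.py <<'E'
def chk(tag):
    s,d=snap('scene',f'scene{tag}.png'); print(st(s['tool_pos']).round(1),s['wrist_force'].round(1),s['ee_rot'][:,2].round(3),s['clock'])
E
python3 -c "
from h import *
chk(10)"
```

```text
[113.2   1.  198.1] [-0.7  0.2  0.2] [-0.032  0.007 -0.999] 5.6833
```

View pics/scene10.png

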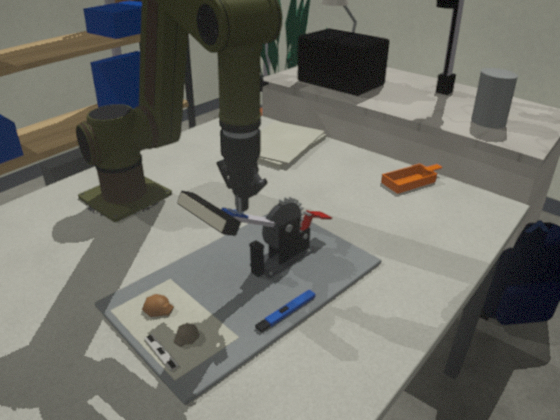

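The arm is going down (head now at (208,212)), with the tip on the pad at (240,208). I'll continue.

Call:
{"fn": "move_arm", "kwargs": {
  "gripper": [1,1,1,1,1,1],
  "translation": [
    [0,-5,-8],
    [0,-5,-8],
    [-1,-5,-8],
    [0,-5,-8],
    [0,-4,-8],
    [0,0,0]
  ],
  "spin": [0,0,0,0,0,0]
}}

```text
clock: 6.23
tool_pos: [0.5434, -0.0754, 0.1552]
ee_rot: [[0.086, 0.996, -0.031], [0.996, -0.086, 0.011], [0.008, -0.032, -0.999]]
wrist_force: [0.4, 0.6, 1.1]
opening: -0.001
```

```bash
python3 -c "
from h import *
chk(11)"
```

```text
[138.1   1.8 155.2] [0.4 0.6 1.1] [-0.031  0.011 -0.999] 6.2333
```

Call:
{"fn": "move_arm", "kwargs": {
  "gripper": [1,1,1,1,1,1],
  "translation": [
    [0,-3,-8],
    [0,-2,-8],
    [0,-2,-8],
    [0,-1,-8],
    [0,0,-6],
    [0,0,0]
  ],
  "spin": [0,0,0,0,0,0]
}}

```text
clock: 6.78
tool_pos: [0.544, -0.0846, 0.1142]
ee_rot: [[0.086, 0.996, -0.03], [0.996, -0.086, 0.01], [0.008, -0.031, -0.999]]
wrist_force: [-0.8, 0.5, 0.3]
opening: 0.002
```

```bash
python3 -c "
from h import *
chk(12)"
```

```text
[147.1   3.2 114.2] [-0.8  0.5  0.3] [-0.03   0.01  -0.999] 6.7833
```

View pics/scene12.png

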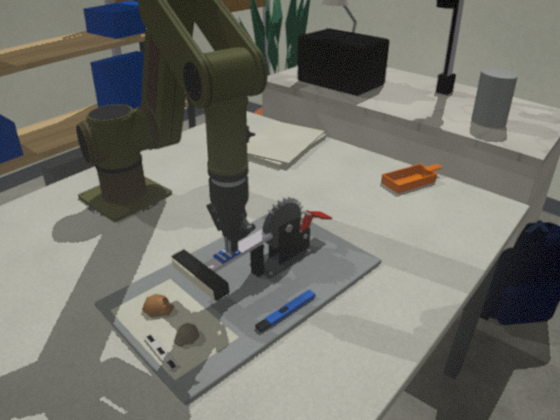

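The arm is nearly level (head at (200,272)). I'll press slowly onto the stop.

Call:
{"fn": "move_arm", "kwargs": {
  "gripper": [1,1,1,1,1,1],
  "translation": [
    [0,0,-4],
    [0,0,-4],
    [0,0,-4],
    [0,0,-4],
    [0,0,-4],
    [0,0,-4]
  ],
  "spin": [0,0,0,0,0,0]
}}

```text
clock: 7.33
tool_pos: [0.5448, -0.0847, 0.1016]
ee_rot: [[0.084, 0.996, -0.025], [0.996, -0.084, 0.008], [0.006, -0.026, -1.0]]
wrist_force: [-8.2, 2.3, 30.4]
opening: 0.002
```

```bash
python3 -c "
from h import *
chk(13)"
```

```text
[147.1   4.  101.6] [-8.2  2.3 30.4] [-0.025  0.008 -1.   ] 7.3333
```

There is 30 N of reaction at the height expected for the stop (101.6 measured, about 103 predicted). I'll hold briefly and then lift straight off.

Call:
{"fn": "move_arm", "kwargs": {
  "gripper": [1,1,1,1,1,1,1,1],
  "translation": [
    [0,0,-3],
    [0,0,-2],
    [0,0,-1],
    [0,0,8],
    [0,0,20],
    [0,0,35],
    [0,0,40],
    [0,0,40]
  ],
  "spin": [0,0,0,0,0,0,0,0]
}}

```text
clock: 8.05
tool_pos: [0.5366, -0.0834, 0.2409]
ee_rot: [[0.083, 0.996, -0.041], [0.997, -0.083, 0.01], [0.007, -0.042, -0.999]]
wrist_force: [1.0, 0.6, -0.6]
opening: 0.001
```

Call:
{"fn": "move_arm", "kwargs": {
  "gripper": [1,1,1,1],
  "translation": [
    [0,0,30],
    [0,0,20],
    [0,0,0],
    [0,0,0]
  ],
  "spin": [0,0,0,0]
}}

```text
clock: 8.38
tool_pos: [0.5414, -0.0849, 0.3041]
ee_rot: [[0.083, 0.996, -0.022], [0.997, -0.083, 0.004], [0.003, -0.022, -1.0]]
wrist_force: [-0.7, -0.3, 0.2]
opening: -0.002
```

```bash
python3 - <<'E'
from h import *
chk(14); s,w=snap('wrist','wrist14.png'); w['tp']=s['tool_pos'];w['tr']=s['ee_rot']
d=dict(np.load('pics/scene14.npz'))
def bar(q,n):
    S=st(cloud(q)); hsv=cv2.cvtColor(q['image'],cv2.COLOR_RGB2HSV)
    b=(hsv[...,0]>100)&(hsv[...,0]<125)&(hsv[...,1]>130)&(S[...,2]>70)&(S[...,2]<200)&(abs(S[...,1])<40)&(S[...,0]>100)&(S[...,0]<220)
    P=S[b]; k=np.polyfit(P[:,0],P[:,2],1); print(n,len(P),np.median(P,0),'slope',np.arctan(k[0]))
bar(d,'scene'); bar(w,'wrist')
S=st(cloud(d));hsv=cv2.cvtColor(d['image'],cv2.COLOR_RGB2HSV)
r=((hsv[...,0]<6)|(hsv[...,0]>174))&(hsv[...,1]>160)&(hsv[...,2]>60)&(S[...,2]>50)&(S[...,2]<140)&(abs(S[...,1])<40)&(S[...,0]<-95)
P=S[r]; print('tab',len(P),np.median(P,0),np.arctan(np.polyfit(P[:,0],P[:,2],1)[0]))
# change in loose items
a=cv2.imread('pics/scene1.png');b=cv2.imread('pics/scene14.png')
cv2.imwrite('pics/c14.png',np.hstack([a[190:400,90:390],b[190:400,90:390]]))
E
```

```text
[147.6   0.7 304.1] [-0.7 -0.3  0.2] [-0.022  0.004 -1.   ] 8.3833
scene 106 [165.75085572   2.96741045  98.7285263 ] slope -0.13187977046566776
wrist 1171 [154.43727378   0.41641813  99.58204946] slope -0.15909676276397933
tab 53 [-126.84745644    9.21258336   81.7131315 ] 0.4799833774702394
```

View pics/c14.png

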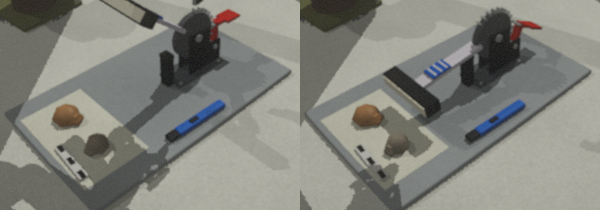

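View pics/scene14.png

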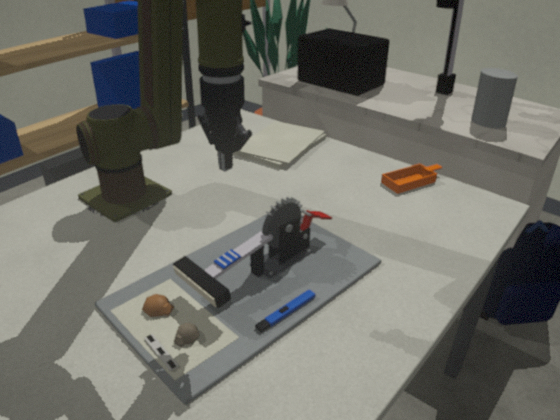

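The arm lies at about -0.13 rad on its stop, with the head at (200,280) and the pad at (228,258). The tab is still down at (318,215), the sherds, scale and knife are in place, and the gripper is clear at (225,165). I'm handing in.

```bash
python3 -c "
from h import *
print(ctrl.close_job())"
```

```text
the job is handed in; nothing more can be done
None
```

I pressed the red pawl tab fully down with the shut fingertips, then pushed the lamp arm down by its blue pad until it lay on the rubber stop. I lifted straight off and handed the job in at about 8.4 s; no verdict is reported.

- **Pawl:** the tab stayed down after I let go. Its tilt measured 0.39 to 0.47 rad between the side and scene cameras, and 0.48 rad in the last scene picture, where the true stop is 0.45. So the measure is rough, but well above the 0.3 needed for free.
- **Lamp arm:** the slope measured -0.13 rad in the scene camera and -0.16 rad in the wrist camera; the stop is at -0.13. The pad height agrees with the stop, and I felt about 30 N of reaction there.
- **Loose items:** the sherds, scale bar and knife look unmoved when the before and after pictures are compared by eye. I did not measure their shift.
- **Clearance:** the tool finished about 200 mm above the pad with wrist force near zero.

Partway through, two things disagreed:
- **Drift:** the tool wandered several millimetres sideways from its commands, so I pressed the tab on its outer half and had to re-centre by 13 mm before touching the pad.
- **Force readings:** at the tab's stop they ranged from about 0 to 10 N, so I judged full press from the height and the pictures instead.

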